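# Tighten the bearing ring of a grinder's contact wheel with a two-pin spanner

### The arm

A 6-joint arm with a two-finger parallel gripper is mounted at the origin on the work surface. World frame = base frame: x ahead of the robot, y to its left, z up, the work surface at z = 0. Lengths are in mm, angles in rad, forces in N, time in s.
With the tool pointing down it reaches from about 350 to 975 mm from the base axis. Payload 7.1 kg.
Tool frame: the origin (TCP) lies midway between the tips of the shut fingers; the grasp point (between the pads) lies 19 mm behind it (ctrl.grasp_offset is the distance from the TCP to the grasp point, in mm); z points along the fingers, y is the line along which they close (so a half turn about z gives the same grasp; the last joint's range is limited). The gripper opens to 88 mm and grips with 3 to 60 N. Pads are 20 mm wide; open, the fingers measure 115 mm over their backs; the gripper's body (75 mm by 178 mm) begins 61 mm behind the grasp point.
Start: joints at [-1.31, 0.423, 1.63, -0, 1.089, -0.019], TCP at [172.62, -600.672, 222.675] pointing down, gripper open.
Joint ranges: [-3, 3], [-0.9, 2.11], [0.09, 2.58], [-1.31, 4.45], [0.11, 2.69], [-2.54, 2.54]. Speed limits (rad/s): [2.39, 2.39, 3.01, 3.14, 3.14, 3.14].

### API

Orientations are given as a rotation vector (axis times angle).
In Python, from workcell import ctrl gives the robot as it stands. The module is installed in compiled form; this text tells all that it offers.
- The arm moves only by the tool servo_tool, never from a script. Its argument "rows" is a list of rows, each a list of 7 numbers: the turn, a rotation vector about the tool's x, y, z as a fraction of full scale, then the shift along the tool's x, y, z as a fraction of full scale, then the finger opening in mm, from 0 to 87.8. A call has 1 to 10 rows; each row is the pose to reach, as a shift and turn from the pose commanded when the call began, along the tool's axes at that moment; what a row does not reach only later rows make up. Full scale, the value 1, is 20 cm for a shift and 1.5 rad for a turn. A row lasts 1/8 s, in which the tool goes at most 62.5 mm and 10.7 degrees, less where a joint would pass 70% of its speed; a pose out of reach is approached as far as the arm can. A call with a number of a shift or a turn outside -1 to 1 is refused whole. A call with a gripper value outside its range is refused whole. The fingers move at their own pace and stop on an object; the grip force is fixed at half the most. Time passes only in rows, so rows that repeat a pose let the fingers close. It gives the time, the measured TCP pose, the force, the opening and the grip force at its end, in the units of the state.
- ctrl.get_obs(): the state, without advancing time (a new reading comes with each control period).
- ctrl.get_image(name): name is "scene" or "top"; returns (picture, depth): 400x640x3 uint8, red, green, blue; 400x640 float32, mm along the optical axis (not along the pixel's ray), 0 where there is no reading.
- ctrl.camera_info(name): a dict with "intrinsics" (3x3 intrinsics, pixels), "k1" (the pictures are not rectified: a ray, as slopes to the right and down, at radius r is drawn at 1 + k1 r^2 times it, then the intrinsics apply), "R" (3x3) and "t" (3): a world point X has camera coordinates R X + t. Camera axes: x right, y down, z forward; pixel columns grow to the right and rows downward; lengths in mm; the calibration is good to about 2 mm. A picture is of the moment at which its call begins. camera_info takes no time and is no camera call.
- ctrl.close_job(): hands the job in; it is judged then, once.
The state is a dict: "t": time; "qpos": joint angles; "qvel": joint speeds; "joint_torque": joint torques, N m; "ee_pos": TCP position; "orientation": TCP orientation; "ft_force": force on the tool from outside, world axes, zero at the start; "moment": the same for the moment, N m; "width": finger opening in mm; "grasp_force": force on a finger pad.
Only numpy, scipy, OpenCV 4.12 (cv2) and the standard library are available. Lean on these libraries where they do the work, as an engineer would, in place of code of your own. Each camera call takes 0.05 s, during which the arm holds its last target. There are 200 camera calls.

### The job

The belt grinder's contact wheel is clamped flat in its wooden jaws and the ring that holds its bearing is only hand-tight: draw the two-pin spanner out of its slanted rack, lay it flat on the mat, pins down, let go and take it again by its orange handle. Set its two pins fully into an opposite pair of the ring's holes and, with it, turn the ring clockwise (seen from above) until it comes up against its stop. Then lift the spanner out and lay it back flat on the mat, pins down, without dropping it and without shoving or upsetting the other things on the bench.

Things in the scene. Friction and masses are not known exactly. Their poses are not given: they have to be found in the camera images.
- spanner: Two-pin spanner, 162 mm long, about 0.24 kg. Origin midway between its pins on the underside of the flat steel; x from handle to head, y from pin to pin, z away from the pins. Steel crosspiece x -10..10, y -29..29, z 0..8 mm. Two tapered-end pins at y +-21, 6 mm thick, reach down to z -13. It starts in the rack, handle 75 mm deep in the channel, head up at 40 degrees, pins on the lower side.
- spanner_neck (a point): Middle of the spanner's bare steel neck (18 wide, 8 thick, z 0..8), 45 mm from the pins' midpoint towards the handle; axes as the spanner's. The part to take it by in the rack, where 77 mm up to the pins stand clear of the rack's mouth. Lying on the mat this point is 20 mm above the bench, so keep the fingertips within about 15 mm below it.
- spanner_handle (a point): Centre of the orange handle, 119 mm from the pins' midpoint; axes as the spanner's. Handle 66 long, 24 wide, 23 thick (spanner z -13..+10), so the spanner lies level on handle and pins; the point is then 14.5 mm above the bench on the mat. With the pins in the ring the handle is outside the tyre; the neck is not: fingers there would foul the wheel.
- rack: Fixed plywood rack, base 130 x 120 mm, 115 mm high, origin under its base at bench level. Its channel (30 wide, 29 high, 76 long) rises at 40 degrees towards the rack's +x; the spanner is drawn out along its own x by 80 mm or more. It stands left or right of the wheel.
- mat: Fixed dark rubber mat 220 x 170 x 3 mm (x by y), origin under its centre at bench level. It lies on the other side of the wheel from the rack.
- hub (a point): Point on the vertical axis of the clamped, immovable wheel (black tyre, 150 mm across), level with the upper face of its bearing ring, 63 mm above the bench. Axes: the wheel's, not the ring's. Hub and tyre faces are 5 mm higher; the ring lies in a round recess 59 mm across. Pins fully in: spanner origin 6 mm above this point. Board (230 x 190 mm), jaws and clamp knob are under 50 mm high.
- ring (a joint): Angle (rad) the steel ring must still turn clockwise to its firm stop: 0 = home, 0.4 to 0.8 at the start; it turns at about 0.6 N m. Ring 58 mm outside, 28 inside; four blind holes 9 wide, 7 deep, 90 degrees apart, 21 mm from the axis. This angle does not tell where the holes are: look, or rest the pins lightly on the face (that does not turn it) and swing until they drop in.
- old_bearing: Bystander: loose ball bearing, 47 mm across, 14 high, beyond the wheel on the left. Origin under its centre.
- oil_bottle: Bystander: amber bottle, 38 mm across, 105 high, beyond the wheel on the left. Origin under its centre.
- wax_tin: Bystander: yellow tin, 72 mm across, 42 high, beyond the wheel on the right. Origin under its centre.
- scale_a: Bystander: dark wooden handle slab 125 x 40 x 9 mm, far side. Origin under its centre.
- scale_b: Bystander: the other slab of the pair, 125 x 40 x 9 mm, far side. Origin under its centre.
- knife_blank: Bystander: flat steel knife blank, about 205 x 32 x 4 mm, far right. Origin under its middle.
Things that resemble listed ones, but are neither listed nor needed, are in the scene too. What is shaped like the spanner but blue or red is not meant.

How it is judged (in metres and radians):
On the way, in this order (a step that is already met when the one before it is completed fails the run):
1. The spanner lies flat on the mat, pins down, let go (x of spanner_neck in the frame of mat between -0.11 and 0.11 m and y of spanner_neck in the frame of mat between -0.085 and 0.085 m and x of spanner_handle in the frame of mat between -0.11 and 0.11 m and y of spanner_handle in the frame of mat between -0.085 and 0.085 m and height (world z) of spanner_neck below 0.03 m and height (world z) of spanner_handle below 0.025 m and angle between spanner's own z axis and vertical below 0.15 rad and contact force between the fingers and spanner below 0.1 N and linear speed of spanner below 0.02 m/s), for 0.1 s.
2. Its two pins are fully in an opposite pair of the ring's holes (horizontal distance between spanner and hub below 0.004 m and z of spanner in the frame of hub below 0.0095 m and angle between spanner's own z axis and vertical below 0.15 rad), for 0.1 s.
3. With the pins in it and the hand on the handle, the ring is turned home against its stop (all of step 2 and value of joint ring below 0.05 rad and distance between the grasp point and spanner_handle below 0.05 m), for 0.1 s.
At the end, for the whole second after the job is handed in: The ring is home (within 0.05 rad of its stop) and the spanner lies at rest on the mat, pins down, level within 0.15 rad, the middle of its neck and the middle of its handle both over the mat, let go (all of step 1 and value of joint ring below 0.05 rad and angular speed of spanner below 0.1 rad/s); the robot touches nothing.
It fails at once if A bystander is shoved or upset (moved over 30 mm or tipped over 0.4 rad) (distance of any of old_bearing, oil_bottle, wax_tin, scale_a, scale_b, knife_blank from where it was at the start of the episode above 0.03 m or angle between any of old_bearing, oil_bottle, wax_tin, scale_a, scale_b, knife_blank's own z axis and vertical above 0.4 rad).
It fails at once if The spanner is dropped or flung (faster than 1.4 m/s) (linear speed of spanner above 1.4 m/s).
It fails at once if The ring is unscrewed instead of tightened (value of joint ring above 1.1 rad).
It also fails if it takes over 72 s, if anything falls off the work surface, if the arm or the gripper's body presses on something with over 40 N, if the wrist force passes 120 N, or if a joint passes its speed limit or range.

## Working session

There is one attempt and no reset: what is moved stays moved. The work goes in short steps, Python scripts to look and compute and a tool call to move; the robot and the scene stay as the last step left them, time stands still between calls to the robot, and variables do not carry over. Pictures are saved under pics/ and viewed, at most 10 in all, crops included, and the job is handed in when it is done.

Besides the shell and the picture viewer there is one more tool, called after "Request:" by a JSON object that holds its "fn" and its "kwargs". servo_tool: Moves the arm, as the interface text tells. Its arguments: {"type":"object","properties":{"rows":{"type":"array","items":{"type":"array","items":{"type":"number"}}}},"required":["rows"]}

```bash
mkdir -p pics; cat > h.py <<'E'
import numpy as np, cv2
from workcell import ctrl
from scipy.spatial.transform import Rotation as Ro
def snap(cam,name=None):
    im,d=ctrl.get_image(cam); np.savez('%s.npz'%cam,im=im,d=d)
    if name: cv2.imwrite('pics/'+name,im[:,:,::-1])
    return im,d
def ray(cam,u,v):
    c=ctrl.camera_info(cam); K=np.array(c['intrinsics']); k=c['k1']
    p=np.array([(u-K[0,2])/K[0,0],(v-K[1,2])/K[1,1]]); q=p.copy()
    for _ in range(20): q=p/(1+k*(q@q))
    return np.array([q[0],q[1],1.]),np.array(c['R']),np.array(c['t'])
def at_z(cam,u,v,z):
    r,R,t=ray(cam,u,v); o=-R.T@t; w=R.T@r; return o+w*(z-o[2])/w[2]
def at_d(cam,u,v,d):
    r,R,t=ray(cam,u,v); return R.T@(r*d-t)
def proj(cam,X):
    c=ctrl.camera_info(cam);K=np.array(c['intrinsics']);p=np.array(c['R'])@np.array(X,float)+np.array(c['t'])
    q=p[:2]/p[2]; q=q*(1+c['k1']*(q@q)); return K[:2,:2]@q+K[:2,2]
def cloud(cam):
    z=np.load('%s.npz'%cam); d=z['d']; c=ctrl.camera_info(cam);K=np.array(c['intrinsics'])
    v,u=np.mgrid[:400,:640].astype(float); px=(u-K[0,2])/K[0,0];py=(v-K[1,2])/K[1,1];qx,qy=px,py
    for _ in range(20):
        s=1+c['k1']*(qx**2+qy**2); qx,qy=px/s,py/s
    P=np.stack([qx*d,qy*d,d],-1)-np.array(c['t']); return P@np.array(c['R']),z['im'],d
def st():
    o=ctrl.get_obs(); return o
E
python3 - <<'E'
from h import *
snap('top','top0.png'); snap('scene','scene0.png')
for n in('top','scene'):
    c=ctrl.camera_info(n);print(n,c['k1'],np.round(c['intrinsics'],1).tolist(),np.round(-np.array(c['R']).T@np.array(c['t'])),np.round(c['R'],2).tolist())
o=st();print(o['orientation'],o['t'],o['ee_pos'])
E
```

```text
top -0.03138534421271718 [[379.0, 0.0, 319.6], [0.0, 379.0, 201.3], [0.0, 0.0, 1.0]] [ 326. -121. 1110.] [[-0.02, -1.0, -0.01], [-0.99, 0.02, -0.14], [0.14, 0.01, -0.99]]
scene -0.06310945795921713 [[368.5, 0.0, 323.2], [0.0, 368.5, 193.8], [0.0, 0.0, 1.0]] [ 842. -701.  807.] [[0.84, 0.54, -0.0], [0.38, -0.59, -0.71], [-0.39, 0.6, -0.7]]
[-3.10951779e+00 -4.37855089e-01  2.55001717e-04] 0.1 [ 172.48429102 -600.20892646  221.94889474]
```

View pics/top0.png

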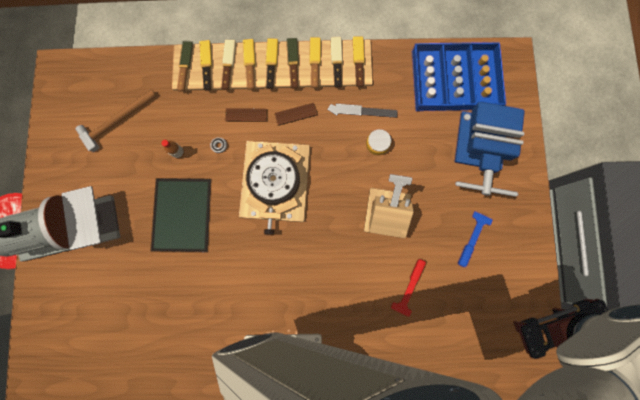

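View pics/scene0.png

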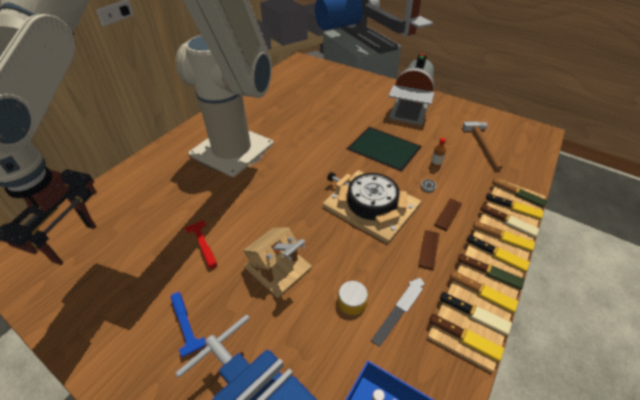

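Top view: rack at (392,212) with the spanner head at (400,185), wheel at (272,178), mat at (181,215), knob at (270,228). The scene view confirms this layout. I'll enlarge the crops and use the depth.

```bash
python3 - <<'E'
from h import *
a=np.load('top.npz');b=np.load('scene.npz')
def crop(im,u,v,w,h,s): return cv2.resize(im[v:v+h,u:u+w,::-1],None,fx=s,fy=s,interpolation=cv2.INTER_CUBIC)
A=crop(a['im'],360,165,66,50,6);B=crop(a['im'],240,150,66,50,6);C=crop(b['im'],242,220,66,50,6);D=crop(b['im'],340,165,66,50,6)
cv2.imwrite('pics/crops.png',np.vstack([np.hstack([A,B]),np.hstack([C,D])]))
for cam in('top','scene'):
    P,im,d=cloud(cam)
    x,y,z=P[...,0],P[...,1],P[...,2]
    print(cam,'bench z',np.median(z[(d>0)&(abs(x-300)<40)&(abs(y)<40)]))
    # tyre/hub top
    m=(d>0)&(abs(z-68)<6)&(np.hypot(x-at_z('top',272,178,68)[0],y-at_z('top',272,178,68)[1])<90)
    u=P[m][:,:2].astype(np.float32); c,r=cv2.minEnclosingCircle(u); print('tyre',c,r,u.mean(0),m.sum(),np.median(z[m]))
    # steel: grey bright pts in rack area
    R0=at_z('top',395,195,80)
    hsv=cv2.cvtColor(im,cv2.COLOR_RGB2HSV)
    m=(d>0)&(z>60)&(hsv[...,1]<50)&(abs(x-R0[0])<90)&(abs(y-R0[1])<60)
    Q=P[m]; c=Q.mean(0); U,S,V=np.linalg.svd(Q-c,full_matrices=False); print('steel',len(Q),c,S/np.sqrt(len(Q)),V.round(3).tolist(),Q.min(0),Q.max(0))
    # mat dark green
    M0=at_z('top',181,215,3)
    m=(d>0)&(abs(z-3)<8)&(abs(x-M0[0])<130)&(abs(y-M0[1])<110)&(hsv[...,2]<75)
    r=cv2.minAreaRect(P[m][:,:2].astype(np.float32));print('mat',r,m.sum())
for p in[(156,179),(211,179),(208,250),(152,250)]: print('matc',at_z('top',*p,3).round(1))
E
```

```text
top bench z 0.20703789436020636
tyre (549.814453125, 19.628189086914062) 75.88469696044922 [549.08356   19.456823] 2039 66.72669701858754
steel 358 [ 496.9874002  -318.20629769  136.98601034] [28.92007129 16.01663174  1.9116774 ] [[-0.758, 0.128, -0.64], [0.163, 0.987, 0.005], [-0.632, 0.101, 0.769]] [ 455.21699866 -351.51268968  102.36927062] [ 529.22181825 -274.87399731  160.94468805]
mat ((455.88092041015625, 298.5154113769531), (167.2062530517578, 215.0996551513672), 88.4287338256836) 1458
scene bench z 0.9959107556692501
tyre (550.3473510742188, 22.65120506286621) 77.44940948486328 [552.0607    18.386713] 1481 67.10618612730404
steel 267 [ 501.49597443 -321.37801579  139.60185317] [30.4846264  16.44397715  3.45946351] [[0.761, -0.166, 0.627], [0.173, 0.984, 0.05], [-0.625, 0.07, 0.777]] [ 452.14532787 -350.73630526   99.40690349] [ 530.6887184  -277.35260128  160.71317898]
mat ((456.81842041015625, 298.7523193359375), (171.61863708496094, 216.51034545898438), 88.02730560302734) 1691
matc [564.2 378.2   3. ]
matc [560.6 211.1   3. ]
matc [349.6 215.2   3. ]
matc [352.2 380.9   3. ]
```

View pics/crops.png

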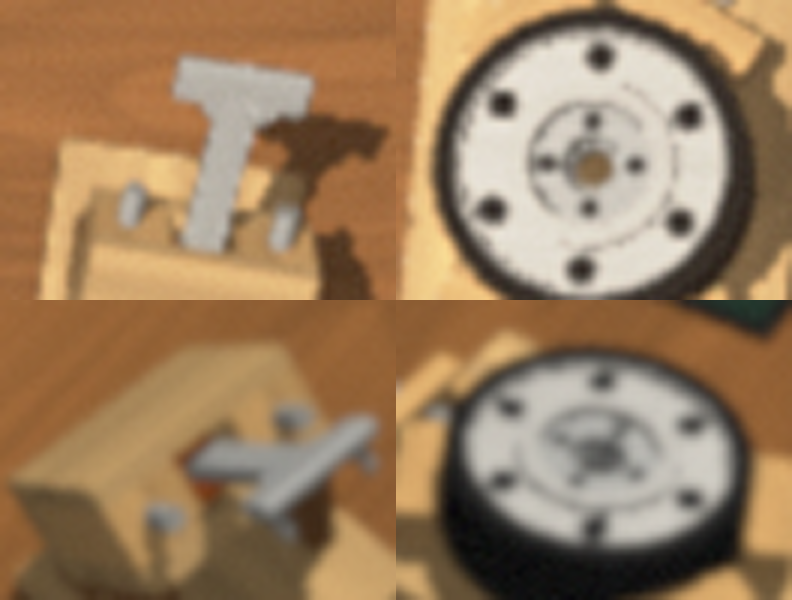

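```bash
python3 - <<'E'
from h import *
P,im,d=cloud('top')
px=lambda x,y:(360+x/6-.42,165+y/6-.42)
pts=dict(hl=(180,57),hr=(312,78),lr=(307,118),ll=(174,97),nl=(184,247),nr=(226,250))
psi0=-.14
n=np.array([-np.sin(.698)*np.cos(psi0),-np.sin(.698)*np.sin(psi0),np.cos(.698)])
hsv=cv2.cvtColor(im,cv2.COLOR_RGB2HSV)
m=np.zeros((400,640),bool); m[183:205,391:412]=1
m&=(hsv[...,1]<50)&(P[...,2]>90)
Q=P[m]; off=np.median(Q@n); print(m.sum(),off,np.percentile(Q@n,[10,90]))
W={}
for k,p in pts.items():
    r,R,t=ray('top',*px(*p)); o=-R.T@t;w=R.T@r; W[k]=o+w*(off-o@n)/(w@n); print(k,W[k].round(1))
print('head width',np.linalg.norm(W['hl']-W['hr']),np.linalg.norm(W['hl']-W['ll']),np.linalg.norm(W['nl']-W['nr']))
he=(W['hl']+W['hr'])/2; ne=(W['nl']+W['nr'])/2; lo=(W['ll']+W['lr'])/2
print('axis yaw',np.arctan2(*(he-ne)[1::-1]),'edge yaw',np.arctan2(*(W['hr']-W['hl'])[1::-1])+np.pi/2,'len',np.linalg.norm(he-ne))
# holes
q=lambda x,y:(240+(x-396)/6-.42,150+y/6-.42)
H=[at_z('top',*q(*p),63)for p in((593,121),(547,163),(588,208),(636,165))]
C=np.mean(H,0);print('hub top',C)
for h in H: print((h-C)[:2].round(1),np.degrees(np.arctan2(*(h-C)[1::-1])).round(1))
q=lambda x,y:(340+(x-396)/6-.42,165+(y-300)/6-.42)
H=[at_z('scene',*q(*p),68)for p in((600,380),(511,406),(504,481),(595,527),(689,498),(690,425))]
print('hub scene wheel holes',np.mean(H,0))
q=lambda x,y:(240+(x-396)/6-.42,150+y/6-.42)
H=[at_z('top',*q(*p),68)for p in((600,57),(503,103),(492,209),(581,270),(680,222),(689,116))]
print('hub top wheel holes',np.mean(H,0))
# wrist
def wr(j1,el,R):
    f=Ro.from_euler('zy',[j1,np.pi/2-el]).inv()*R*Ro.from_euler('z',-np.pi/2)
    return f.as_euler('ZYZ')
for tilt in(0,20,40):
  for yaw in (171,-9):
    zt=Ro.from_euler('zy',[-.15,-np.radians(tilt)])*Ro.from_matrix([[np.cos(np.radians(yaw+9)),0,0],[0,-np.cos(np.radians(yaw+9)),0],[0,0,-1]]) 
    for el in(-30,-45,-60): print(tilt,yaw,el,wr(-.57,np.radians(el),zt).round(2))
E
```

```text
185 -239.6301989364587 [-241.63234976 -237.18286977]
hl [ 530.3 -293.9  162.1]
hr [ 520.4 -350.   160.5]
lr [ 505.5 -349.9  148. ]
ll [ 515.4 -292.8  149.7]
nl [ 456.5 -302.8  101.9]
nr [ 454.7 -321.3  102.6]
head width 56.98772968285076 19.38143425097048 18.680198171656155
axis yaw -0.14125840392279732 edge yaw -0.17409779335669562 len 91.88133613078482
hub top [550.10560172  19.66006687  63.        ]
[20.8 -0.9] -2.6
[ 1.  20.8] 87.2
[-21.    1.4] 176.2
[ -0.8 -21.2] -92.2
hub scene wheel holes [550.28550754  19.06596145  68.        ]
hub top wheel holes [549.86814188  19.09040827  68.        ]
0 171 -30 [ 0.57  1.05 -1.42]
0 171 -45 [ 0.57  0.79 -1.42]
0 171 -60 [ 0.57  0.52 -1.42]
0 -9 -30 [0.57 1.05 1.72]
0 -9 -45 [0.57 0.79 1.72]
0 -9 -60 [0.57 0.52 1.72]
20 171 -30 [ 0.57  0.7  -1.42]
20 171 -45 [ 0.57  0.44 -1.42]
20 171 -60 [ 0.57  0.17 -1.42]
20 -9 -30 [0.57 0.7  1.72]
20 -9 -45 [0.57 0.44 1.72]
20 -9 -60 [0.57 0.17 1.72]
40 171 -30 [ 0.57  0.35 -1.42]
40 171 -45 [ 0.57  0.09 -1.42]
40 171 -60 [-2.57  0.17  1.72]
40 -9 -30 [0.57 0.35 1.72]
40 -9 -45 [0.57 0.09 1.72]
40 -9 -60 [-2.57  0.17 -1.42]
```

```bash
cat >> h.py <<'E'
import json,os
CF='cmd.json'
def cmd():
    if os.path.exists(CF):
        p,r=json.load(open(CF)); return np.array(p),Ro.from_rotvec(r)
    return np.array([172.62,-600.672,222.675]),Ro.from_rotvec(ctrl.get_obs()['orientation'])
def did(row):
    p,r=cmd(); p2=p+r.apply(np.array(row[3:6])*200); r2=r*Ro.from_rotvec(np.array(row[:3])*1.5)
    json.dump([p2.tolist(),r2.as_rotvec().tolist()],open(CF,'w'))
    o=st(); print('t',round(o['t'],2),'pos err',(o['ee_pos']-p2).round(1),'rot err',(r2.inv()*Ro.from_rotvec(o['orientation'])).as_rotvec().round(3),'q',np.round(o['qpos'],2).tolist(),'w',round(o['width'],1),'F',np.round(o['ft_force'],1),'g',round(o['grasp_force'],1))
def ori(psi,tilt):  # tool x opposite spanner x yaw psi; tool z leans forward by tilt
    h=np.array([np.cos(psi),np.sin(psi),0]);k=np.array([0,0,1.])
    z=np.sin(tilt)*h-np.cos(tilt)*k; x=-np.cos(tilt)*h-np.sin(tilt)*k
    return Ro.from_matrix(np.stack([x,np.cross(z,x),z],1))
def plan(pos,R,f=1.):
    p,r=cmd(); rv=(r.inv()*R).as_rotvec()*f; s=r.inv().apply((np.array(pos)-p)*f)
    print('row',np.round(np.r_[rv/1.5,s/200],3).tolist(),'min rows',max(np.degrees(np.linalg.norm(rv))/10.7,np.linalg.norm(s)/62.5).__round__(1))
E
python3 - <<'E'
from h import *
R=ori(-.155,np.radians(20))
plan([455.8,-311.2,215],R,.5)
for p in((165,140),(178,150)): print(at_z('top',*p,105 if p[0]==165 else 0))
E
```

```text
row [-0.157, -0.035, -0.89, 0.88, -0.5, 0.02] min rows 7.3
[652.10756048 312.0853154  105.        ]
[653.54276196 315.72685108   0.        ]
```

Request:
{"fn": "servo_tool", "kwargs": {"rows": [[-0.04, -0.009, -0.222, 0.22, -0.125, 0.005, 60], [-0.08, -0.018, -0.445, 0.44, -0.25, 0.01, 60], [-0.12, -0.027, -0.667, 0.66, -0.375, 0.015, 60], [-0.157, -0.035, -0.89, 0.88, -0.5, 0.02, 60], [-0.157, -0.035, -0.89, 0.88, -0.5, 0.02, 60], [-0.157, -0.035, -0.89, 0.88, -0.5, 0.02, 60], [-0.157, -0.035, -0.89, 0.88, -0.5, 0.02, 60], [-0.157, -0.035, -0.89, 0.88, -0.5, 0.02, 60], [-0.157, -0.035, -0.89, 0.88, -0.5, 0.02, 60]]}}

```text
t: 1.23
ee_pos: [313.9, -455.7, 218.4]
orientation: [2.013, 2.114, -0.026]
ft_force: [0.3, 0.1, 0.2]
width: 60.5
grasp_force: 0.0
```

```bash
python3 - <<'E'
from h import *
did([-0.157, -0.035, -0.89, 0.88, -0.5, 0.02])
plan([455.8,-311.2,215],ori(-.155,np.radians(20)))
E
```

```text
t 1.23 pos err [245.9 -21.6  43.8] rot err [0.236 0.053 1.335] q [-1.01, 0.23, 1.94, 0.06, 0.75, -1.1] w 60.5 F [0.3 0.1 0.2] g 0.0
row [-0.0, -0.0, -0.001, -1.779, 0.909, 0.432] min rows 6.5
```

```bash
python3 - <<'E'
from h import *
r=Ro.from_rotvec([-3.10951779e+00,-4.37855089e-01,2.55001717e-04])
json.dump([[172.62,-600.672,222.675],r.as_rotvec().tolist()],open(CF,'w'))
did([-0.157, -0.035, -0.89, 0.88, -0.5, 0.02])
plan([455.8,-311.2,215],ori(-.155,np.radians(20)))
E
```

```text
t 1.23 pos err [-0.3  0.2 -0.4] rot err [ 0.    -0.001  0.001] q [-1.01, 0.23, 1.94, 0.06, 0.75, -1.1] w 60.5 F [0.3 0.1 0.2] g 0.0
row [-0.157, -0.035, -0.89, 0.69, 0.742, 0.005] min rows 7.3
```

Tracking is good.

Request:
{"fn": "servo_tool", "kwargs": {"rows": [[-0.04, -0.009, -0.222, 0.172, 0.185, 0.001, 60], [-0.08, -0.018, -0.445, 0.345, 0.37, 0.003, 60], [-0.12, -0.027, -0.667, 0.517, 0.556, 0.004, 60], [-0.157, -0.035, -0.89, 0.69, 0.742, 0.005, 60], [-0.157, -0.035, -0.89, 0.69, 0.742, 0.005, 60], [-0.157, -0.035, -0.89, 0.69, 0.742, 0.005, 60], [-0.157, -0.035, -0.89, 0.69, 0.742, 0.005, 60], [-0.157, -0.035, -0.89, 0.69, 0.742, 0.005, 60], [-0.157, -0.035, -0.89, 0.69, 0.742, 0.005, 60]]}}

```text
t: 2.35
ee_pos: [455.8, -311.3, 214.5]
orientation: [0.219, 2.785, -0.039]
ft_force: [-0.9, -0.6, 0.4]
width: 60.1
grasp_force: 0.0
```

```bash
python3 - <<'E'
from h import *
did([-0.157, -0.035, -0.89, 0.69, 0.742, 0.005])
plan([489.6,-316.4,113.5],ori(-.155,np.radians(20)))
E
```

```text
t 2.35 pos err [-0.1 -0.1 -0.4] rot err [ 0.001 -0.     0.001] q [-0.72, 0.22, 2.01, 0.31, 0.64, -2.36] w 60.1 F [-0.9 -0.6  0.4] g 0.0
row [0.0, -0.0, -0.0, 0.013, -0.0, 0.535] min rows 1.7
```

Request:
{"fn": "servo_tool", "kwargs": {"rows": [[0, 0, 0, 0.004, 0, 0.15, 60], [0, 0, 0, 0.008, 0, 0.3, 60], [0, 0, 0, 0.008, 0, 0.35, 60], [0, 0, 0, 0.008, 0, 0.35, 60]]}}

```text
t: 2.85
ee_pos: [478.0, -314.3, 147.9]
orientation: [0.217, 2.786, -0.038]
ft_force: [0.3, -0.1, 0.7]
width: 59.9
grasp_force: 0.0
```

```bash
python3 - <<'E'
from h import *
did([0,0,0, 0.008, 0, 0.35])
plan([489.6,-316.4,113.5],ori(-.155,np.radians(20)))
im,d=snap('top');a=im[165:215,365:425,::-1];im,d=snap('scene');b=im[220:270,250:310,::-1]
cv2.imwrite('pics/g.png',cv2.resize(np.hstack([a,b]),None,fx=6,fy=6,interpolation=cv2.INTER_CUBIC))
E
```

```text
t 2.85 pos err [-0.1  0.2 -0.7] rot err [0.    0.001 0.   ] q [-0.7, 0.35, 2.02, 0.38, 0.5, -2.42] w 59.9 F [ 0.3 -0.1  0.7] g 0.0
row [0.0, -0.0, -0.0, 0.005, -0.0, 0.185] min rows 0.6
```

View pics/g.png

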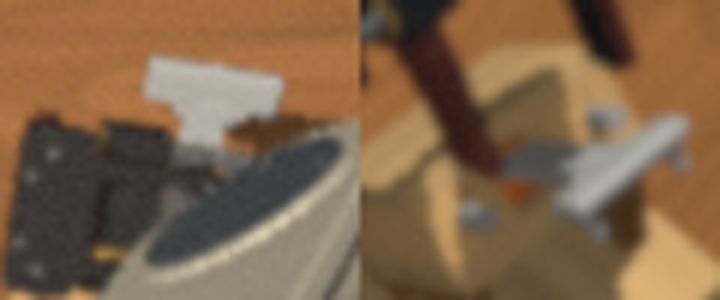

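The crop shows the fingers (dark red tips at (490,160) and (615,50)) on either side of the neck (540,160). I'll go on down and grip.

Request:
{"fn": "servo_tool", "kwargs": {"rows": [[0, 0, 0, 0.003, 0, 0.1, 60], [0, 0, 0, 0.005, 0, 0.185, 60], [0, 0, 0, 0.005, 0, 0.185, 60], [0, 0, 0, 0.005, 0, 0.185, 0], [0, 0, 0, 0.005, 0, 0.185, 0], [0, 0, 0, 0.005, 0, 0.185, 0], [0, 0, 0, 0.005, 0, 0.185, 0], [0, 0, 0, 0.005, 0, 0.185, 0], [0, 0, 0, 0.005, 0, 0.185, 0]]}}

```text
t: 4.08
ee_pos: [489.7, -316.4, 113.4]
orientation: [0.217, 2.784, -0.039]
ft_force: [0.9, 2.6, 3.3]
width: 17.7
grasp_force: 29.9
```

```bash
python3 - <<'E'
from h import *
did([0,0,0, 0.005, 0, 0.185])
p,r=cmd(); xs=np.array([.757,-.118,.643])
plan(p+100*xs,r)
E
```

```text
t 4.08 pos err [ 0.1 -0.  -0.1] rot err [ 0.001 -0.001  0.   ] q [-0.69, 0.43, 2.01, 0.43, 0.43, -2.47] w 17.7 F [0.9 2.6 3.3] g 29.9
row [0.0, 0.0, 0.0, -0.47, 0.001, -0.171] min rows 1.6
```

Request:
{"fn": "servo_tool", "kwargs": {"rows": [[0, 0, 0, -0.06, 0, -0.022, 0], [0, 0, 0, -0.13, 0, -0.047, 0], [0, 0, 0, -0.2, 0, -0.073, 0], [0, 0, 0, -0.27, 0, -0.098, 0], [0, 0, 0, -0.34, 0, -0.124, 0], [0, 0, 0, -0.41, 0, -0.149, 0], [0, 0, 0, -0.47, 0, -0.171, 0], [0, 0, 0, -0.47, 0, -0.171, 0]]}}

```text
t: 5.08
ee_pos: [566.5, -328.7, 178.5]
orientation: [0.215, 2.783, -0.04]
ft_force: [-0.2, -0.4, -2.8]
width: 17.5
grasp_force: 29.9
```

```bash
python3 - <<'E'
from h import *
did([0,0,0,-0.47, 0, -0.171])
p,r=cmd(); print(p)
# up to clear
plan([540,-200,240],ori(-.1,np.radians(0)))
im,d=snap('scene');cv2.imwrite('pics/s2.png',cv2.resize(im[130:330,200:440,::-1],None,fx=3,fy=3,interpolation=cv2.INTER_CUBIC))
E
```

```text
t 5.08 pos err [ 1.2 -0.4  0.7] rot err [ 0.002 -0.002 -0.001] q [-0.62, 0.41, 1.83, 0.27, 0.61, -2.23] w 17.5 F [-0.2 -0.4 -2.8] g 29.9
[ 565.30852681 -328.25241674  177.7544429 ]
row [-0.006, 0.232, -0.037, 0.105, 0.614, -0.369] min rows 2.3
```

View pics/s2.png

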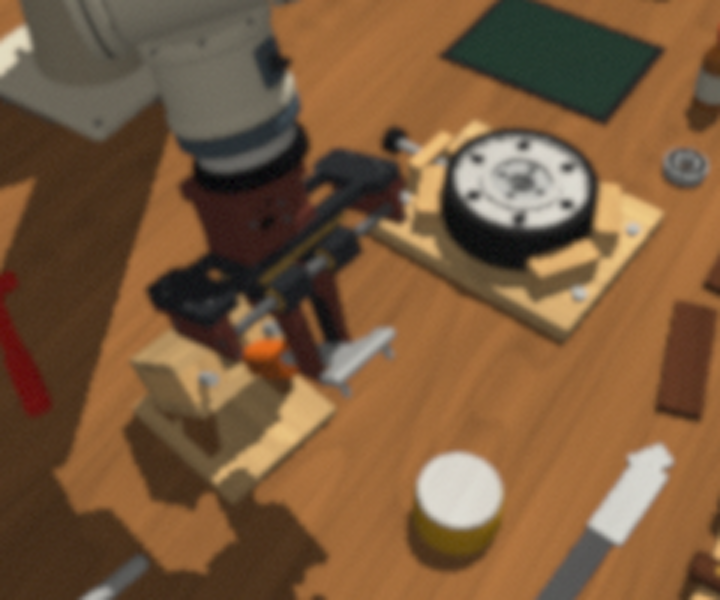

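```bash
python3 - <<'E'
from h import *
plan([575,-328,235],ori(-.155,np.radians(20)))
plan([560,-230,250],ori(-.12,np.radians(10)))
plan([540,-140,250],ori(-.1,np.radians(0)))
E
```

```text
row [0.0, -0.0, -0.0, -0.143, 0.009, -0.253] min rows 0.9
row [-0.006, 0.116, -0.023, -0.027, 0.481, -0.374] min rows 2.0
row [-0.006, 0.232, -0.037, 0.131, 0.911, -0.431] min rows 3.3
```

Request:
{"fn": "servo_tool", "kwargs": {"rows": [[0, 0, 0, -0.05, 0.003, -0.085, 0], [0, 0, 0, -0.1, 0.006, -0.17, 0], [0, 0, 0, -0.143, 0.009, -0.253, 0], [-0.002, 0.04, -0.008, -0.1, 0.17, -0.295, 0], [-0.004, 0.08, -0.016, -0.06, 0.33, -0.335, 0], [-0.006, 0.116, -0.023, -0.027, 0.481, -0.374, 0], [-0.006, 0.155, -0.028, 0.026, 0.625, -0.393, 0], [-0.006, 0.194, -0.033, 0.08, 0.77, -0.412, 0], [-0.006, 0.232, -0.037, 0.131, 0.911, -0.431, 0], [-0.006, 0.232, -0.037, 0.131, 0.911, -0.431, 0]]}}

```text
t: 6.38
ee_pos: [539.8, -138.4, 248.9]
orientation: [0.152, 3.138, -0.001]
ft_force: [-0.1, -0.8, -2.8]
width: 18.0
grasp_force: 29.9
```

```bash
python3 - <<'E'
from h import *
did([-0.006, 0.232, -0.037, 0.131, 0.911, -0.431])
plan([520,50,220],ori(-.05,np.radians(-10)))
E
```

```text
t 6.38 pos err [-0.2  1.6 -1.1] rot err [ 0.001  0.    -0.002] q [-0.27, 0.29, 1.76, -0.0, 1.09, -1.75] w 18.0 F [-0.1 -0.8 -2.8] g 29.9
row [0.003, 0.117, -0.033, 0.194, 0.935, 0.149] min rows 3.1
```

Request:
{"fn": "servo_tool", "kwargs": {"rows": [[0.001, 0.02, -0.006, 0.03, 0.15, 0.025, 0], [0.001, 0.04, -0.011, 0.065, 0.31, 0.05, 0], [0.002, 0.06, -0.017, 0.097, 0.47, 0.075, 0], [0.002, 0.08, -0.022, 0.13, 0.63, 0.1, 0], [0.003, 0.1, -0.028, 0.162, 0.79, 0.125, 0], [0.003, 0.117, -0.033, 0.194, 0.935, 0.149, 0], [0.003, 0.117, -0.033, 0.194, 0.935, 0.149, 0]]}}

```text
t: 7.25
ee_pos: [520.0, 50.6, 218.5]
orientation: [-0.071, -2.966, -0.004]
ft_force: [0.1, -0.0, -2.6]
width: 17.8
grasp_force: 29.9
```

```bash
python3 - <<'E'
from h import *
did([0.003, 0.117, -0.033, 0.194, 0.935, 0.149])
plan([505,230,160],ori(-.02,np.radians(-20)))
E
```

```text
t 7.25 pos err [-0.1  0.6 -1.6] rot err [ 0.001 -0.    -0.002] q [0.06, 0.36, 1.75, 0.02, 1.21, -1.47] w 17.8 F [ 0.1 -0.  -2.6] g 29.9
row [0.005, 0.116, -0.019, 0.066, 0.895, 0.316] min rows 3.0
```

Request:
{"fn": "servo_tool", "kwargs": {"rows": [[0.001, 0.02, -0.003, 0.011, 0.15, 0.053, 0], [0.002, 0.04, -0.006, 0.022, 0.3, 0.105, 0], [0.003, 0.06, -0.01, 0.033, 0.45, 0.158, 0], [0.004, 0.08, -0.013, 0.044, 0.6, 0.21, 0], [0.005, 0.1, -0.016, 0.055, 0.75, 0.263, 0], [0.005, 0.116, -0.019, 0.066, 0.895, 0.316, 0], [0.005, 0.116, -0.019, 0.066, 0.895, 0.316, 0]]}}

```text
t: 8.12
ee_pos: [505.3, 229.8, 158.0]
orientation: [-0.027, -2.793, -0.003]
ft_force: [-0.3, -0.1, -2.0]
width: 17.9
grasp_force: 29.9
```

```bash
python3 - <<'E'
from h import *
did([0.005, 0.116, -0.019, 0.066, 0.895, 0.316])
plan([490,298.5,26],ori(0,np.radians(-20)))
E
```

```text
t 8.12 pos err [ 0.3 -0.1 -2.1] rot err [ 0.002 -0.    -0.   ] q [0.34, 0.56, 1.62, 0.12, 1.29, -1.27] w 17.9 F [-0.3 -0.1 -2. ] g 29.9
row [0.005, 0.0, -0.013, -0.152, 0.341, 0.658] min rows 2.4
```

Request:
{"fn": "servo_tool", "kwargs": {"rows": [[0.001, 0, -0.003, -0.03, 0.07, 0.13, 0], [0.002, 0, -0.006, -0.06, 0.14, 0.26, 0], [0.003, 0, -0.009, -0.09, 0.21, 0.39, 0], [0.004, 0, -0.011, -0.12, 0.28, 0.52, 0], [0.005, 0, -0.013, -0.152, 0.341, 0.658, 0], [0.005, 0, -0.013, -0.152, 0.341, 0.658, 0], [0.005, 0, -0.013, -0.152, 0.341, 0.658, 0]]}}

```text
t: 9.0
ee_pos: [491.1, 297.2, 25.9]
orientation: [-0.001, -2.794, 0.002]
ft_force: [-0.8, 0.1, -1.6]
width: 17.7
grasp_force: 30.0
```

```bash
python3 - <<'E'
from h import *
did([0.005, 0, -0.013, -0.152, 0.341, 0.658])
plan([490,298.5,13],ori(0,np.radians(-20)))
im,d=snap('top');a=im[165:265,140:240,::-1];im,d=snap('scene');b=im[100:200,330:430,::-1]
cv2.imwrite('pics/m.png',cv2.resize(np.hstack([a,b]),None,fx=4,fy=4,interpolation=cv2.INTER_CUBIC))
E
```

```text
t 9.0 pos err [ 1.1 -1.3 -0.1] rot err [ 0.001 -0.002  0.001] q [0.44, 0.76, 1.62, 0.16, 1.08, -1.23] w 17.7 F [-0.8  0.1 -1.6] g 30.0
row [-0.0, 0.0, 0.0, -0.022, 0.0, 0.061] min rows 0.2
```

View pics/m.png

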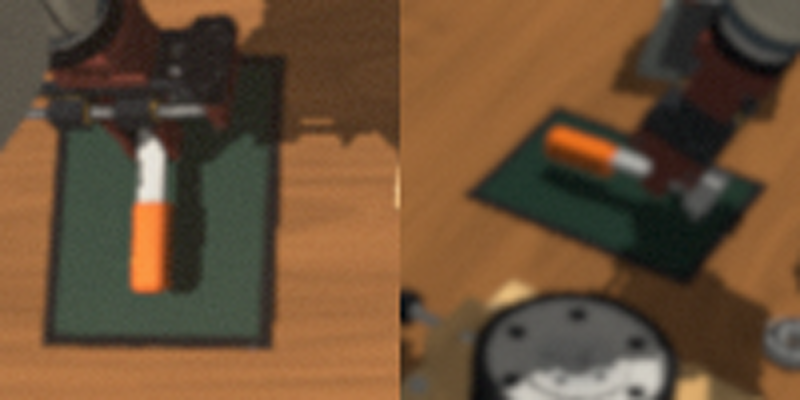

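The spanner is held over the mat, roughly level, with the handle at about (150,250) in the left crop. I'll lower it.

Request:
{"fn": "servo_tool", "kwargs": {"rows": [[0, 0, 0, -0.01, 0, 0.028, 0], [0, 0, 0, -0.022, 0, 0.061, 0], [0, 0, 0, -0.022, 0, 0.061, 0]]}}

```text
t: 9.48
ee_pos: [489.5, 297.9, 11.3]
orientation: [0.0, -2.792, 0.004]
ft_force: [0.0, -0.5, -2.2]
width: 17.6
grasp_force: 30.0
```

Request:
{"fn": "servo_tool", "kwargs": {"rows": [[0, 0, 0, -0.002, 0, 0.005, 0], [0, 0, 0, -0.003, 0, 0.009, 0], [0, 0, 0, -0.003, 0, 0.009, 0]]}}

```text
t: 9.85
ee_pos: [490.0, 298.2, 10.2]
orientation: [0.0, -2.793, 0.003]
ft_force: [0.3, -0.4, -0.8]
width: 17.6
grasp_force: 30.0
```

```bash
python3 - <<'E'
from h import *
did([0,0,0,-.025,0,.07])
P,im,d=cloud('top')
im,d=snap('scene');P,im,d=cloud('scene');hsv=cv2.cvtColor(im,cv2.COLOR_RGB2HSV)
m=(d>0)&(hsv[...,0]<15)&(hsv[...,1]>180)&(hsv[...,2]>180)&(abs(P[...,1]-298)<40)&(P[...,0]<460)
Q=P[m];print(m.sum(),np.percentile(Q,[2,50,98],axis=0).round(1).tolist())
for lo,hi in((340,365),(365,385),(385,410)):
    s=Q[(Q[:,0]>lo)&(Q[:,0]<hi)]
    if len(s): print(lo,len(s),np.percentile(s[:,2],90).round(1))
E
```

```text
t 9.85 pos err [ 0.2 -0.2 -0.9] rot err [ 0.001 -0.     0.   ] q [0.45, 0.78, 1.62, 0.17, 1.06, -1.23] w 17.6 F [ 0.3 -0.4 -0.8] g 30.0
51 [[391.2, 287.6, 21.9], [415.7, 295.4, 26.8], [442.9, 305.3, 29.5]]
385 18 28.1
```

Request:
{"fn": "servo_tool", "kwargs": {"rows": [[0, 0, 0, -0.002, 0, 0.005, 0], [0, 0, 0, -0.002, 0, 0.005, 0], [0, 0, 0, -0.002, 0, 0.005, 0]]}}

```text
t: 10.28
ee_pos: [490.1, 298.2, 9.9]
orientation: [0.0, -2.793, 0.002]
ft_force: [-0.6, -1.3, 6.5]
width: 17.4
grasp_force: 30.0
```

Request:
{"fn": "servo_tool", "kwargs": {"rows": [[0, 0, 0, 0, 0, 0, 20], [0, 0, 0, 0, 0, 0, 45], [0, 0, 0, 0, 0, 0, 45], [0, 0, 0, 0, 0, 0, 45], [0, 0, 0, 0, 0, 0, 45], [0, 0, 0, 0, 0, -0.1, 45], [0, 0, 0, 0, 0, -0.25, 45], [0, 0, 0, 0, 0, -0.4, 45], [0, 0, 0, 0, 0, -0.55, 45], [0, 0, 0, 0, 0, -0.55, 45]]}}

```text
t: 11.52
ee_pos: [530.3, 299.2, 115.7]
orientation: [0.0, -2.799, -0.001]
ft_force: [0.1, -0.0, -0.4]
width: 44.8
grasp_force: 0.0
```

```bash
python3 - <<'E'
from h import *
did([0,0,0,-.002,0,.005]);did([0,0,0,0,0,-.55])
im,d=snap('scene')
P,im,d=cloud('scene');hsv=cv2.cvtColor(im,cv2.COLOR_RGB2HSV)
m=(d>0)&(hsv[...,0]<15)&(hsv[...,1]>150)&(hsv[...,2]>150)&(abs(P[...,1]-298)<40)&(P[...,0]<470)&(P[...,2]>10)
Q=P[m];print(m.sum(),np.percentile(Q,[2,50,98],axis=0).round(1).tolist())
im,d=snap('top');P,im,d=cloud('top');hsv=cv2.cvtColor(im,cv2.COLOR_RGB2HSV)
m=(d>0)&(hsv[...,0]<15)&(hsv[...,1]>150)&(hsv[...,2]>150)&(abs(P[...,1]-298)<30)&(P[...,0]<470)&(P[...,2]>10)
Q=P[m];print(m.sum(),np.percentile(Q,[2,50,98],axis=0).round(1).tolist())
plan([400,298,120],ori(0,0))
im2=np.load('scene.npz')['im']
a=im[165:265,140:240,::-1];b=im2[100:200,330:430,::-1]
cv2.imwrite('pics/m2.png',cv2.resize(np.hstack([a,b]),None,fx=4,fy=4,interpolation=cv2.INTER_CUBIC))
E
```

```text
t 11.53 pos err [ 40.4   0.7 105.6] rot err [-0.001 -0.006  0.   ] q [0.42, 0.67, 1.52, 0.15, 1.27, -1.21] w 44.8 F [ 0.1 -0.  -0.4] g 0.0
t 11.53 pos err [2.8 0.6 2.3] rot err [-0.001 -0.006  0.   ] q [0.42, 0.67, 1.52, 0.15, 1.27, -1.21] w 44.8 F [ 0.1 -0.  -0.4] g 0.0
74 [[388.3, 287.8, 21.0], [419.3, 294.3, 26.2], [446.0, 307.0, 30.6]]
165 [[385.1, 285.6, 20.5], [413.8, 294.9, 25.0], [445.5, 307.0, 30.2]]
row [-0.0, -0.233, 0.0, 0.61, -0.002, 0.187] min rows 2.0
```

View pics/m2.png

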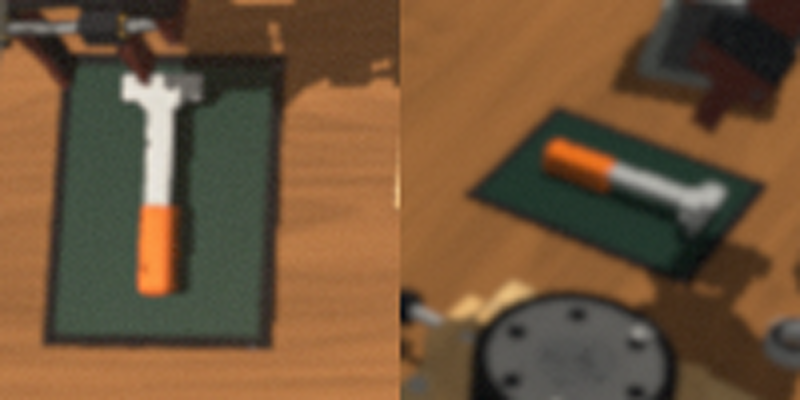

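Left crop shows it flat: handle from (159,207) to (155,295), neck at (161,115), head across (122..204, 75..100). The pins are hidden underneath. I'll work out its pose.

```bash
python3 - <<'E'
from h import *
q=lambda x,y:(140+x/4-.375,165+y/4-.375)
s=lambda x,y:(330+(x-400)/4-.375,100+y/4-.375)
ha=at_z('top',*q(159,206),26);hb=at_z('top',*q(155,295),26);n1=at_z('top',*q(161,118),24);n2=at_z('top',*q(157.5,200),24);e=at_z('top',*q(163,74),24)
print(ha,hb,n1,n2,e);print([np.arctan2(*(u-v)[1::-1]).round(3) for u,v in((ha,hb),(n1,n2),(n1,hb),(e,hb))])
A=np.load('top.npz')['im'].astype(int);hsv=cv2.cvtColor(A.astype(np.uint8),cv2.COLOR_RGB2HSV)
m=((hsv[...,0]<18)&(hsv[...,1]>170)&(hsv[...,2]>140)).astype(np.uint8);m[:,:165]=0;m[:,195:]=0;m[:210]=0;m[242:]=0
v,u=np.nonzero(m);r=cv2.minAreaRect(np.stack([u,v],1).astype(np.float32));print(m.sum(),r)
print('handle ctr',at_z('top',*r[0],26), at_z('top',u.mean(),v.mean(),26))
d0=at_z('top',u.mean(),v.min()-.5,26)
d1=at_z('top',u.mean(),v.max()+.5,26);print('ends',d0,d1)
# scene handle ends
B=[at_z('scene',*s(610,177),22),at_z('scene',*s(549,153),22),at_z('scene',*s(708,200),24)];print('scene',B)
E
```

```text
[447.9450946  294.14051058  26.        ] [383.67176012 294.88296938  26.        ] [512.92065569 295.69700856  24.        ] [452.57325742 296.16039367  24.        ] [545.6962733  295.38660416  24.        ]
[np.float64(-0.012), np.float64(-0.008), np.float64(0.006), np.float64(0.003)]
169 ((178.5, 227.5), (21.0, 7.0), 90.0)
handle ctr [414.97553915 295.57329467  26.        ] [415.85689634 295.62920415  26.        ]
ends [446.89980468 296.69623095  26.        ] [383.30776065 294.53304493  26.        ]
scene [array([451.91356473, 288.88422081,  22.        ]), array([390.00670233, 291.38087043,  22.        ]), array([538.82052797, 302.75838357,  24.        ])]
```

```bash
python3 - <<'E'
from h import *
plan([418,298.3,80],ori(0,0))
p,r=cmd();print(p)
E
```

```text
row [-0.0, -0.233, 0.0, 0.457, -0.001, 0.344] min rows 1.9
[527.52266682 298.51804364 113.446818  ]
```

Request:
{"fn": "servo_tool", "kwargs": {"rows": [[0, -0.06, 0, 0.15, 0, 0.0, 48], [0, -0.12, 0, 0.3, 0, 0.08, 48], [0, -0.18, 0, 0.4, 0, 0.2, 48], [0, -0.233, 0, 0.457, -0.001, 0.3, 48], [0, -0.233, 0, 0.457, -0.001, 0.344, 48], [0, -0.233, 0, 0.457, -0.001, 0.344, 48]]}}

```text
t: 12.38
ee_pos: [418.1, 298.0, 78.2]
orientation: [0.001, -3.141, 0.004]
ft_force: [0.4, -0.3, -0.3]
width: 47.8
grasp_force: 0.0
```

```bash
python3 - <<'E'
from h import *
did([0, -0.233, 0, 0.457, -0.001, 0.344])
plan([418,298.3,8.5],ori(0,0))
E
```

```text
t 12.38 pos err [-0.  -0.2 -1.8] rot err [ 0.002  0.002 -0.   ] q [0.6, 0.49, 1.96, -0.0, 0.7, -0.97] w 47.8 F [ 0.4 -0.3 -0.3] g 0.0
row [-0.0, 0.0, 0.0, 0.001, 0.0, 0.358] min rows 1.1
```

Request:
{"fn": "servo_tool", "kwargs": {"rows": [[0, 0, 0, 0, 0, 0.15, 48], [0, 0, 0, 0, 0, 0.3, 48], [0, 0, 0, 0, 0, 0.355, 48], [0, 0, 0, 0, 0, 0.355, 48], [0, 0, 0, 0, 0, 0.355, 0], [0, 0, 0, 0, 0, 0.355, 0], [0, 0, 0, 0, 0, 0.355, 0], [0, 0, 0, 0, 0, 0.355, 0], [0, 0, 0, 0, 0, 0.355, 0]]}}

```text
t: 13.5
ee_pos: [418.7, 298.2, 8.6]
orientation: [-0.001, 3.14, -0.002]
ft_force: [-0.5, -0.5, 6.4]
width: 24.0
grasp_force: 30.0
```

```bash
python3 - <<'E'
from h import *
did([0,0,0,0,0,.355])
E
```

```text
t 13.5 pos err [ 0.5  0.  -0.4] rot err [ 0.001 -0.001  0.   ] q [0.6, 0.62, 1.97, -0.0, 0.55, -0.97] w 24.0 F [-0.5 -0.5  6.4] g 30.0
```

```bash
python3 - <<'E'
from h import *
plan([418,298,110],ori(0,0)); plan([425,160,120],ori(-.02,0))
E
```

```text
row [-0.0, 0.0, 0.0, 0.0, -0.001, -0.505] min rows 1.6
row [-0.0, 0.0, 0.014, -0.034, -0.691, -0.554] min rows 2.8
```

Request:
{"fn": "servo_tool", "kwargs": {"rows": [[0, 0, 0, 0, 0, -0.06, 0], [0, 0, 0, 0, 0, -0.17, 0], [0, 0, 0, 0, 0, -0.28, 0], [0, 0, 0, 0, 0, -0.4, 0], [0, 0, 0, 0, -0.05, -0.5, 0], [0, 0, 0.004, -0.01, -0.2, -0.54, 0], [0, 0, 0.008, -0.02, -0.36, -0.554, 0], [0, 0, 0.011, -0.03, -0.53, -0.554, 0], [0, 0, 0.014, -0.034, -0.691, -0.554, 0], [0, 0, 0.014, -0.034, -0.691, -0.554, 0]]}}

```text
t: 14.75
ee_pos: [424.2, 158.3, 119.2]
orientation: [-0.036, -3.141, 0.004]
ft_force: [0.3, 0.2, -2.5]
width: 23.8
grasp_force: 30.0
```

```bash
python3 - <<'E'
from h import *
did([0, 0, 0.014, -0.034, -0.691, -0.554])
plan([431,26.5,92],ori(-.05,0))
E
```

```text
t 14.75 pos err [-0.7 -1.7 -0.7] rot err [0.002 0.001 0.003] q [0.33, 0.34, 2.07, -0.0, 0.73, -1.21] w 23.8 F [ 0.3  0.2 -2.5] g 30.0
row [-0.0, 0.0, 0.02, -0.044, -0.667, 0.14] min rows 2.2
```

Request:
{"fn": "servo_tool", "kwargs": {"rows": [[0, 0, 0.004, -0.01, -0.15, 0.03, 0], [0, 0, 0.008, -0.02, -0.3, 0.06, 0], [0, 0, 0.012, -0.03, -0.45, 0.1, 0], [0, 0, 0.016, -0.04, -0.59, 0.13, 0], [0, 0, 0.02, -0.044, -0.667, 0.14, 0], [0, 0, 0.02, -0.044, -0.667, 0.14, 0], [0, 0, 0.02, -0.044, -0.667, 0.14, 0]]}}

```text
t: 15.62
ee_pos: [431.3, 27.0, 91.5]
orientation: [0.079, 3.139, -0.003]
ft_force: [0.8, 0.2, -3.0]
width: 23.7
grasp_force: 30.0
```

```bash
python3 - <<'E'
from h import *
did([0, 0, 0.02, -0.044, -0.667, 0.14])
im,d=snap('top');a=im[148:208,232:312,::-1];im,d=snap('scene');b=im[160:220,332:412,::-1]
cv2.imwrite('pics/r1.png',cv2.resize(np.vstack([a,b]),None,fx=5,fy=5,interpolation=cv2.INTER_CUBIC))
E
```

```text
t 15.62 pos err [ 0.3  0.5 -0.5] rot err [ 0.001 -0.001 -0.   ] q [0.04, 0.37, 2.13, -0.0, 0.64, -1.48] w 23.7 F [ 0.8  0.2 -3. ] g 30.0
```

View pics/r1.png

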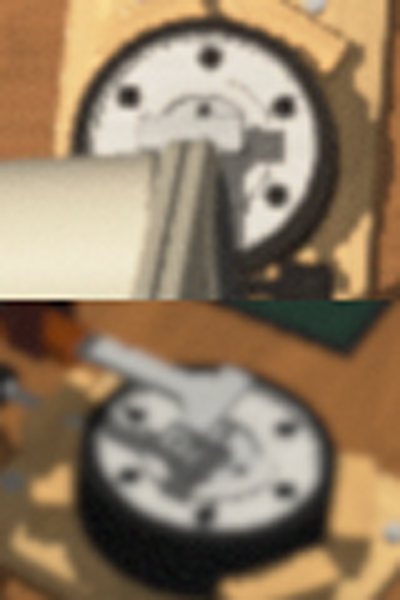

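```bash
python3 - <<'E'
from h import *
q=lambda x,y:(232+x/5-.4,148+y/5-.4)
for p in((138,132),(243,132),(190,115),(190,150)): print(at_z('top',*q(*p),107).round(1))
o=st();c,s=np.cos(-.05),np.sin(-.05)
for cam in('top','scene'):
    P,im,d=cloud(cam)
    m=(d>0)&(P[...,2]>97)&(P[...,2]<116)&(P[...,0]>490)&(P[...,0]<590)&(abs(P[...,1]-20)<45)
    Q=P[m];L=np.stack([(Q[:,0]-550)*c+(Q[:,1]-19.5)*s,-(Q[:,0]-550)*s+(Q[:,1]-19.5)*c,Q[:,2]],1)
    H=L[abs(L[:,1])>12];N=L[(abs(L[:,1])<14)&(L[:,0]<-14)]
    print(cam,len(H),'head x',np.percentile(H[:,0],[0,5,50,95,100]).round(1),'y',np.percentile(L[:,1],[0,2,98,100]).round(1),'z',np.median(L[:,2]).round(1),'neck y',np.percentile(N[:,1],[3,50,97]).round(1) if len(N) else '')
E
```

```text
[549.6  48.7 107. ]
[548.4  -8.3 107. ]
[558.4  20.5 107. ]
[539.   20.5 107. ]
top 87 head x [-11.  -10.2  -1.3   7.6   9.1] y [-27.6 -27.2  27.4  29.9] z 106.5 neck y 
scene 72 head x [-41.8 -12.1  -0.7   8.7   9.5] y [-27.2 -25.9  28.5  30.9] z 106.8 neck y [-7.6  0.2 12. ]
```

```bash
python3 - <<'E'
from h import *
plan([432.2,25.7,72],ori(-.05,0));plan([432.2,25.7,67],ori(-.05,0))
E
```

```text
row [-0.0, 0.0, -0.0, -0.006, -0.004, 0.1] min rows 0.3
row [-0.0, 0.0, -0.0, -0.006, -0.004, 0.125] min rows 0.4
```

Request:
{"fn": "servo_tool", "kwargs": {"rows": [[0, 0, 0, -0.003, -0.002, 0.05, 0], [0, 0, 0, -0.006, -0.004, 0.1, 0], [0, 0, 0, -0.006, -0.004, 0.11, 0], [0, 0, 0, -0.006, -0.004, 0.12, 0], [0, 0, 0, -0.006, -0.004, 0.125, 0], [0, 0, 0, -0.006, -0.004, 0.125, 0]]}}

```text
t: 16.48
ee_pos: [432.3, 25.4, 66.3]
orientation: [0.079, 3.139, -0.003]
ft_force: [0.7, -0.0, -3.2]
width: 23.9
grasp_force: 30.0
```

```bash
python3 - <<'E'
from h import *
did([0, 0, 0, -0.006, -0.004, 0.125]);print(st()['moment'])
E
```

```text
t 16.48 pos err [ 0.1 -0.2 -0.7] rot err [ 0.001 -0.001  0.   ] q [0.03, 0.43, 2.14, -0.0, 0.57, -1.48] w 23.9 F [ 0.7 -0.  -3.2] g 30.0
[ 0.0567813  -0.05156226  0.01902279]
```

Request:
{"fn": "servo_tool", "kwargs": {"rows": [[0, 0, 0, 0, 0, 0.005, 0], [0, 0, 0, 0, 0, 0.01, 0], [0, 0, 0, 0, 0, 0.015, 0], [0, 0, 0, 0, 0, 0.015, 0]]}}

```text
t: 16.98
ee_pos: [432.2, 25.4, 63.2]
orientation: [0.079, 3.14, -0.003]
ft_force: [0.2, -0.2, -2.8]
width: 23.5
grasp_force: 30.0
```

Request:
{"fn": "servo_tool", "kwargs": {"rows": [[0, 0, 0, 0, 0, 0.005, 0], [0, 0, 0, 0, 0, 0.01, 0], [0, 0, 0, 0, 0, 0.01, 0]]}}

```text
t: 17.35
ee_pos: [432.3, 25.4, 61.3]
orientation: [0.079, 3.139, -0.003]
ft_force: [-1.3, -0.3, -0.8]
width: 24.1
grasp_force: 30.0
```

```bash
python3 - <<'E'
from h import *
did([0, 0, 0, 0, 0, 0.025]);print(st()['moment'])
snap('scene');snap('top')
c,s=np.cos(-.05),np.sin(-.05)
for cam in('top','scene'):
    P,im,d=cloud(cam)
    m=(d>0)&(P[...,2]>71)&(P[...,2]<95)&(P[...,0]>490)&(P[...,0]<590)&(abs(P[...,1]-20)<45)
    Q=P[m];L=np.stack([(Q[:,0]-550)*c+(Q[:,1]-19.5)*s,-(Q[:,0]-550)*s+(Q[:,1]-19.5)*c,Q[:,2]],1)
    H=L[abs(L[:,1])>12]
    print(cam,len(H),'head x',np.percentile(H[:,0],[0,5,50,95,100]).round(1),'y',np.percentile(L[:,1],[0,2,98,100]).round(1),'z',np.median(H[:,2]).round(1))
E
```

```text
t 17.35 pos err [ 0.1 -0.2 -0.7] rot err [ 0.001 -0.001 -0.   ] q [0.03, 0.44, 2.14, -0.0, 0.56, -1.48] w 24.1 F [-1.3 -0.3 -0.8] g 30.0
[ 0.04320931 -0.13583842 -0.00516804]
top 106 head x [-54.4 -10.9  -0.   23.2  27.6] y [-45.3 -33.6  27.9  31.3] z 76.1
scene 72 head x [-60.1 -16.6   0.2   9.7  10.5] y [-45.2 -27.2  27.2  42.1] z 77.1
```

Head top is at 76–77 mm, as it must be with the pins fully in. Next I turn it clockwise about the hub.

Request:
{"fn": "servo_tool", "kwargs": {"rows": [[0, 0, 0.027, -0.0005, 0.024, 0, 0], [0, 0, 0.053, -0.002, 0.048, 0, 0], [0, 0, 0.08, -0.0043, 0.0718, 0, 0], [0, 0, 0.107, -0.0077, 0.0956, 0, 0], [0, 0, 0.133, -0.012, 0.1192, 0, 0], [0, 0, 0.16, -0.0172, 0.1426, 0, 0], [0, 0, 0.187, -0.0234, 0.1658, 0, 0], [0, 0, 0.213, -0.0305, 0.1887, 0, 0], [0, 0, 0.24, -0.0385, 0.2114, 0, 0], [0, 0, 0.24, -0.0385, 0.2114, 0, 0]]}}

```text
t: 18.7
ee_pos: [441.6, 67.0, 61.1]
orientation: [0.639, 3.075, -0.004]
ft_force: [-3.0, -5.9, 0.2]
width: 23.9
grasp_force: 30.0
```

```bash
python3 - <<'E'
from h import *
did([0, 0, 0.24, -0.0385, 0.2114, 0, 0]);print(st()['moment'])
E
```

```text
t 18.7 pos err [-0.4 -0.5 -0.9] rot err [ 0.002 -0.    -0.001] q [0.13, 0.45, 2.11, -0.0, 0.58, -1.03] w 23.9 F [-3.  -5.9  0.2] g 30.0
[-0.9631738  -0.01295034 -0.11093805]
```

Request:
{"fn": "servo_tool", "kwargs": {"rows": [[0, 0, 0.02, -0.0003, 0.018, 0, 0], [0, 0, 0.04, -0.001, 0.036, 0, 0], [0, 0, 0.06, -0.0024, 0.0539, 0, 0], [0, 0, 0.08, -0.0043, 0.0718, 0, 0], [0, 0, 0.08, -0.0043, 0.0718, 0, 0]]}}

```text
t: 19.32
ee_pos: [448.0, 79.6, 61.0]
orientation: [0.822, 3.032, -0.004]
ft_force: [-2.2, -4.8, 0.1]
width: 23.6
grasp_force: 30.0
```

Request:
{"fn": "servo_tool", "kwargs": {"rows": [[0, 0, 0.02, -0.0003, 0.018, 0, 0], [0, 0, 0.04, -0.001, 0.036, 0, 0], [0, 0, 0.06, -0.0024, 0.0539, 0, 0], [0, 0, 0.08, -0.0043, 0.0718, 0, 0], [0, 0, 0.08, -0.0043, 0.0718, 0, 0]]}}

```text
t: 19.95
ee_pos: [455.8, 91.5, 61.0]
orientation: [1.003, 2.977, -0.004]
ft_force: [-2.3, -5.3, -0.0]
width: 23.6
grasp_force: 30.0
```

Request:
{"fn": "servo_tool", "kwargs": {"rows": [[0, 0, 0.013, -0.0001, 0.012, 0, 0], [0, 0, 0.027, -0.0005, 0.024, 0, 0], [0, 0, 0.04, -0.001, 0.036, 0, 0], [0, 0, 0.04, -0.001, 0.036, 0, 0]]}}

```text
t: 20.45
ee_pos: [460.3, 97.0, 60.9]
orientation: [1.091, 2.946, -0.004]
ft_force: [-2.2, -6.0, 0.6]
width: 23.6
grasp_force: 30.0
```

```bash
python3 - <<'E'
from h import *
for r in([0,0,.08,-.0043,.0718,0],[0,0,.08,-.0043,.0718,0],[0,0,.04,-.001,.036,0]): did(r)
print(st()['moment'])
E
```

```text
t 20.45 pos err [11.7 16.7 -1. ] rot err [ 0.003 -0.     0.179] q [0.18, 0.48, 2.06, -0.0, 0.61, -0.67] w 23.6 F [-2.2 -6.   0.6] g 30.0
t 20.45 pos err [ 3.7  4.7 -1. ] rot err [ 0.003 -0.     0.059] q [0.18, 0.48, 2.06, -0.0, 0.61, -0.67] w 23.6 F [-2.2 -6.   0.6] g 30.0
t 20.45 pos err [-0.8 -0.9 -1. ] rot err [ 0.003 -0.    -0.001] q [0.18, 0.48, 2.06, -0.0, 0.61, -0.67] w 23.6 F [-2.2 -6.   0.6] g 30.0
[-1.24737582  0.16253724 -0.11779507]
```

Request:
{"fn": "servo_tool", "kwargs": {"rows": [[0, 0, 0.013, -0.0001, 0.012, 0, 0], [0, 0, 0.027, -0.0005, 0.024, 0, 0], [0, 0, 0.04, -0.001, 0.036, 0, 0], [0, 0, 0.04, -0.001, 0.036, 0, 0]]}}

```text
t: 20.95
ee_pos: [464.6, 101.8, 60.7]
orientation: [-1.178, -2.912, 0.006]
ft_force: [-3.7, -8.2, 1.2]
width: 23.8
grasp_force: 30.0
```

Request:
{"fn": "servo_tool", "kwargs": {"rows": [[0, 0, 0.013, -0.0001, 0.012, 0, 0], [0, 0, 0.027, -0.0005, 0.024, 0, 0], [0, 0, 0.04, -0.001, 0.036, 0, 0], [0, 0, 0.04, -0.001, 0.036, 0, 0]]}}

```text
t: 21.45
ee_pos: [467.9, 105.4, 60.2]
orientation: [-1.26, -2.875, 0.012]
ft_force: [-5.5, -14.8, 1.0]
width: 23.7
grasp_force: 30.4
```

```bash
python3 - <<'E'
from h import *
for r in([0,0,.04,-.001,.036,0],)*2: did(r)
print(st()['moment'])
E
```

```text
t 21.45 pos err [ 2.   2.3 -1.8] rot err [0.008 0.    0.056] q [0.2, 0.49, 2.04, -0.01, 0.62, -0.54] w 23.7 F [ -5.5 -14.8   1. ] g 30.4
t 21.45 pos err [-3.2 -2.8 -1.8] rot err [ 0.008  0.    -0.004] q [0.2, 0.49, 2.04, -0.01, 0.62, -0.54] w 23.7 F [ -5.5 -14.8   1. ] g 30.4
[-2.90828912  0.64736185  0.81540127]
```

Request:
{"fn": "servo_tool", "kwargs": {"rows": [[0, 0, 0.013, -0.0001, 0.012, 0, 0], [0, 0, 0.02, -0.0003, 0.018, 0, 0], [0, 0, 0.02, -0.0003, 0.018, 0, 0], [0, 0, 0.02, -0.0003, 0.018, 0, 0]]}}

```text
t: 21.95
ee_pos: [469.0, 106.5, 60.0]
orientation: [-1.301, -2.855, 0.017]
ft_force: [-7.5, -24.6, 4.9]
width: 24.3
grasp_force: 30.6
```

```bash
python3 - <<'E'
from h import *
did([0, 0, 0.02, -0.0003, 0.018, 0]);snap('scene');snap('top')
for psi in(-.75,-.8,-.85):
  c,s=np.cos(psi),np.sin(psi)
  for cam in('scene',):
    P,im,d=cloud(cam)
    m=(d>0)&(P[...,2]>71)&(P[...,2]<90)&(np.hypot(P[...,0]-550,P[...,1]-19.5)<40)
    Q=P[m];L=np.stack([(Q[:,0]-550)*c+(Q[:,1]-19.5)*s,-(Q[:,0]-550)*s+(Q[:,1]-19.5)*c,Q[:,2]],1)
    H=L[abs(L[:,1])>12]
    print(psi,cam,len(H),'head x',np.percentile(H[:,0],[5,50,95]).round(1),'slope',np.polyfit(H[:,1],H[:,0],1).round(3),'y',np.percentile(L[:,1],[2,98]).round(1),'z',np.median(H[:,2]).round(1))
E
```

```text
t 21.95 pos err [-4.7 -4.1 -2. ] rot err [ 0.012  0.    -0.005] q [0.2, 0.49, 2.03, -0.01, 0.63, -0.5] w 24.3 F [ -7.5 -24.6   4.9] g 30.6
-0.75 scene 83 head x [-18.6  -0.4  10.3] slope [-0.013 -1.655] y [-26.2  28.4] z 76.9
-0.8 scene 80 head x [-18.6  -0.8   9.3] slope [-0.042 -1.292] y [-26.1  28.2] z 77.0
-0.85 scene 80 head x [-19.3  -0.6   8.9] slope [-0.084 -1.31 ] y [-25.9  28.4] z 77.0
```

Request:
{"fn": "servo_tool", "kwargs": {"rows": [[0, 0, -0.018, 0, -0.016, 0, 0], [0, 0, -0.036, -0.001, -0.032, 0, 0], [0, 0, -0.036, -0.001, -0.032, 0, 0]]}}

```text
t: 22.42
ee_pos: [466.6, 103.8, 60.4]
orientation: [-1.228, -2.89, 0.01]
ft_force: [-3.8, -13.3, -1.3]
width: 23.6
grasp_force: 29.9
```

```bash
python3 - <<'E'
from h import *
did([0, 0, -0.036, -0.001, -0.032, 0])
print(st()['moment'])
E
```

```text
t 22.43 pos err [-2.5 -2.4 -1.6] rot err [ 0.006  0.    -0.003] q [0.2, 0.48, 2.04, -0.01, 0.62, -0.56] w 23.6 F [ -3.8 -13.3  -1.3] g 29.9
[-2.57037924  0.44764495  0.25776819]
```

Request:
{"fn": "servo_tool", "kwargs": {"rows": [[0, 0, -0.01, 0, -0.01, 0, 0], [0, 0, -0.018, 0, -0.018, 0, 0], [0, 0, -0.018, 0, -0.018, 0, 0]]}}

```text
t: 22.8
ee_pos: [465.1, 102.1, 60.7]
orientation: [-1.191, -2.907, 0.006]
ft_force: [-2.2, -10.4, -0.7]
width: 23.8
grasp_force: 29.9
```

```bash
python3 - <<'E'
from h import *
did([0, 0, -0.018, 0, -0.018, 0])
print(st()['moment'])
E
```

```text
t 22.8 pos err [-1.4 -1.7 -1.3] rot err [ 0.004 -0.    -0.001] q [0.19, 0.48, 2.05, -0.01, 0.62, -0.59] w 23.8 F [ -2.2 -10.4  -0.7] g 29.9
[-1.82567967  0.16778996 -0.01150009]
```

Request:
{"fn": "servo_tool", "kwargs": {"rows": [[0, 0, -0.01, 0, -0.012, 0, 0], [0, 0, -0.018, 0, -0.024, 0, 0], [0, 0, -0.018, 0, -0.024, 0, 0]]}}

```text
t: 23.18
ee_pos: [463.1, 99.8, 61.1]
orientation: [1.153, 2.92, -0.002]
ft_force: [0.3, -5.3, -2.5]
width: 24.1
grasp_force: 29.9
```

```bash
python3 - <<'E'
from h import *
did([0, 0, -0.018, 0, -0.024, 0])
print(st()['moment'])
E
```

```text
t 23.18 pos err [ 0.  -0.6 -0.9] rot err [ 0.001 -0.001 -0.   ] q [0.19, 0.48, 2.05, -0.0, 0.61, -0.63] w 24.1 F [ 0.3 -5.3 -2.5] g 29.9
[-0.91914419 -0.07288509 -0.14657718]
```

Request:
{"fn": "servo_tool", "kwargs": {"rows": [[0, 0, -0.006, 0, -0.012, 0, 0], [0, 0, -0.006, 0, -0.012, 0, 0], [0, 0, -0.006, 0, -0.012, -0.01, 0], [0, 0, -0.006, 0, -0.012, -0.025, 0], [0, 0, -0.006, 0, -0.012, -0.05, 0], [0, 0, -0.006, 0, -0.012, -0.09, 0], [0, 0, -0.006, 0, -0.012, -0.15, 0], [0, 0, -0.006, 0, -0.012, -0.22, 0], [0, 0, -0.006, 0, -0.012, -0.3, 0], [0, 0, -0.006, 0, -0.012, -0.3, 0]]}}

```text
t: 24.42
ee_pos: [461.6, 98.8, 121.9]
orientation: [1.141, 2.925, -0.001]
ft_force: [-0.1, -0.8, -3.2]
width: 23.6
grasp_force: 30.0
```

```bash
python3 - <<'E'
from h import *
did([0, 0, -0.006, 0, -0.012, -0.3])
plan([435,200,120],ori(-.4,0))
plan([418,297,60],ori(0,0))
P,im,d=0,0,0
im,d=snap('top');im2,d=snap('scene');a=im[148:208,232:312,::-1];b=im2[130:210,300:420,::-1]
cv2.imwrite('pics/r2.png',np.hstack([cv2.resize(a,(400,300),interpolation=2),cv2.resize(b,(400,300),interpolation=2)]))
E
```

```text
t 24.43 pos err [ 0.2  0.1 -0. ] rot err [-0.    -0.001  0.001] q [0.19, 0.36, 2.03, -0.0, 0.75, -0.64] w 23.6 F [-0.1 -0.8 -3.2] g 30.0
row [-0.0, 0.001, -0.229, 0.44, 0.284, 0.009] min rows 1.8
row [-0.0, 0.001, -0.496, 0.831, 0.583, 0.309] min rows 4.0
```

View pics/r2.png

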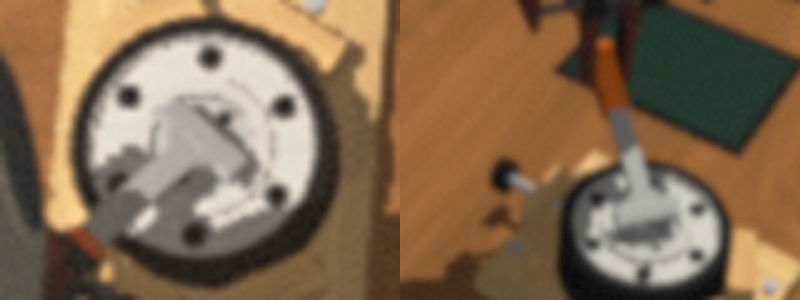

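The spanner is lifted clear, still in line with the gripper. Now back to the mat.

Request:
{"fn": "servo_tool", "kwargs": {"rows": [[0, 0, -0.07, 0.12, 0.083, 0, 0], [0, 0, -0.14, 0.24, 0.165, 0, 0], [0, 0, -0.21, 0.36, 0.25, 0, 0], [0, 0, -0.28, 0.48, 0.335, 0.02, 0], [0, 0, -0.35, 0.6, 0.42, 0.07, 0], [0, 0.001, -0.42, 0.72, 0.5, 0.15, 0], [0, 0.001, -0.496, 0.831, 0.583, 0.24, 0], [0, 0.001, -0.496, 0.831, 0.583, 0.309, 0], [0, 0.001, -0.496, 0.831, 0.583, 0.309, 0]]}}

```text
t: 25.65
ee_pos: [417.0, 295.9, 57.6]
orientation: [-0.001, -3.139, 0.005]
ft_force: [-0.3, -0.2, -2.9]
width: 23.8
grasp_force: 30.0
```

```bash
python3 - <<'E'
from h import *
did([0, 0.001, -0.496, 0.831, 0.583, 0.309])
plan([418,297,14],ori(0,0))
snap('top');snap('scene')
for cam in('top','scene'):
    P,im,d=cloud(cam);hsv=cv2.cvtColor(im,cv2.COLOR_RGB2HSV)
    m=(d>0)&(hsv[...,1]<70)&(hsv[...,2]>100)&(abs(P[...,1]-297)<40)&(P[...,0]>445)&(P[...,0]<560)&(P[...,2]>50)&(P[...,2]<95)
    Q=P[m]; print(cam,len(Q),[ (lo,np.round(np.median(Q[(Q[:,0]>lo)&(Q[:,0]<lo+25)][:,1:],0),1)) for lo in(455,480,505,530)])
E
```

```text
t 25.65 pos err [-1.1 -1.  -2.4] rot err [0.003 0.002 0.001] q [0.59, 0.52, 1.97, -0.0, 0.65, -0.97] w 23.8 F [-0.3 -0.2 -2.9] g 30.0
row [-0.0, -0.0, 0.0, 0.0, 0.0, 0.23] min rows 0.7
top 27 [(455, array([290.5,  53. ])), (480, array([nan, nan])), (505, array([nan, nan])), (530, array([nan, nan]))]
scene 20 [(455, array([292.4,  53.8])), (480, array([300.3,  51.7])), (505, array([nan, nan])), (530, array([nan, nan]))]
  return _methods._mean(a, axis=axis, dtype=dtype,
  ret = um.true_divide(
```

```bash
python3 - <<'E'
from h import *
for cam in('top','scene'):
    P,im,d=cloud(cam);hsv=cv2.cvtColor(im,cv2.COLOR_RGB2HSV)
    m=(d>0)&(hsv[...,1]<70)&(hsv[...,2]>90)&(abs(P[...,1]-297)<40)&(P[...,0]>445)&(P[...,0]<580)&(P[...,2]>8)&(P[...,2]<100)
    Q=P[m]
    for lo in range(445,575,10):
        s=Q[(Q[:,0]>lo)&(Q[:,0]<lo+10)]
        if len(s): print(cam,lo,len(s),np.percentile(s[:,1],[5,95]).round(0),np.percentile(s[:,2],[10,50,90]).round(1))
E
```

```text
top 455 8 [285. 292.] [55.  55.9 56.9]
top 465 24 [286. 302.] [45.9 50.9 53.4]
top 475 21 [284. 302.] [44.  47.1 49.6]
top 485 21 [285. 301.] [41.3 44.6 46.4]
top 495 21 [286. 302.] [35.5 39.3 41. ]
top 505 25 [285. 301.] [33.  36.3 38.1]
top 515 22 [284. 302.] [28.7 30.8 33.2]
top 525 57 [268. 319.] [23.4 25.8 29. ]
top 535 59 [266. 318.] [20.3 22.6 25.9]
top 545 11 [270. 296.] [18.8 20.3 22.7]
scene 455 6 [287. 301.] [54.  57.3 58.4]
scene 465 14 [287. 304.] [48.3 52.2 54.2]
scene 475 15 [287. 301.] [44.3 47.8 50.9]
scene 485 14 [290. 299.] [38.6 43.7 48.3]
scene 495 15 [286. 303.] [36.7 40.3 43.5]
scene 505 13 [288. 303.] [32.3 35.3 37.5]
scene 515 18 [285. 306.] [28.5 31.9 35. ]
scene 525 31 [267. 316.] [24.9 26.7 30.4]
scene 535 39 [269. 319.] [20.  24.4 26.8]
scene 545 4 [285. 316.] [20.7 22.1 23.1]
```

The depth shows that the spanner has pitched about 22° head-down in the grip. The pins are just touching the mat. I'll lower gently so that it pivots level again between the pads.

Request:
{"fn": "servo_tool", "kwargs": {"rows": [[0, 0, 0, 0, 0, 0.02, 0], [0, 0, 0, 0, 0, 0.04, 0], [0, 0, 0, 0, 0, 0.06, 0], [0, 0, 0, 0, 0, 0.08, 0], [0, 0, 0, 0, 0, 0.08, 0]]}}

```text
t: 26.38
ee_pos: [418.2, 296.7, 42.6]
orientation: [0.001, -3.141, 0.002]
ft_force: [-1.4, -0.7, 0.8]
width: 23.9
grasp_force: 30.0
```

Request:
{"fn": "servo_tool", "kwargs": {"rows": [[0, 0, 0, 0, 0, 0.025, 0], [0, 0, 0, 0, 0, 0.05, 0], [0, 0, 0, 0, 0, 0.075, 0], [0, 0, 0, 0, 0, 0.1, 0], [0, 0, 0, 0, 0, 0.125, 0], [0, 0, 0, 0, 0, 0.145, 0], [0, 0, 0, 0, 0, 0.145, 0]]}}

```text
t: 27.25
ee_pos: [418.1, 296.6, 13.6]
orientation: [0.001, -3.141, 0.002]
ft_force: [-2.6, 0.2, 0.0]
width: 23.6
grasp_force: 30.0
```

```bash
python3 - <<'E'
from h import *
did([0,0,0,0,0,.225])
snap('top')
for cam in('top',):
    P,im,d=cloud(cam);hsv=cv2.cvtColor(im,cv2.COLOR_RGB2HSV)
    m=(d>0)&(hsv[...,1]<70)&(hsv[...,2]>90)&(abs(P[...,1]-297)<40)&(P[...,0]>445)&(P[...,0]<580)&(P[...,2]>8)&(P[...,2]<100)
    Q=P[m]
    for lo in range(455,575,20):
        s=Q[(Q[:,0]>lo)&(Q[:,0]<lo+10)]
        if len(s): print(cam,lo,len(s),np.percentile(s[:,1],[5,95]).round(0),np.percentile(s[:,2],[10,50,90]).round(1))
E
```

```text
t 27.25 pos err [ 0.1 -0.4 -1.5] rot err [ 0.002 -0.    -0.   ] q [0.59, 0.61, 1.98, -0.0, 0.56, -0.98] w 23.6 F [-2.6  0.2  0. ] g 30.0
top 455 2 [286. 290.] [26.5 27.3 28.1]
top 475 21 [285. 302.] [23.4 26.  28. ]
top 495 25 [286. 303.] [23.1 25.7 29.2]
top 515 22 [286. 302.] [23.7 25.2 27.7]
top 535 58 [269. 321.] [21.  24.3 27. ]
top 555 10 [282. 320.] [21.7 23.  25.1]
```

Request:
{"fn": "servo_tool", "kwargs": {"rows": [[0, 0, 0, 0, 0, 0.005, 0], [0, 0, 0, 0, 0, 0.01, 0], [0, 0, 0, 0, 0, 0.01, 0]]}}

```text
t: 27.68
ee_pos: [418.0, 296.6, 11.9]
orientation: [0.001, -3.141, 0.002]
ft_force: [-2.9, 0.0, 1.0]
width: 24.2
grasp_force: 30.0
```

Request:
{"fn": "servo_tool", "kwargs": {"rows": [[0, 0, 0, 0, 0, 0.005, 0], [0, 0, 0, 0, 0, 0.01, 0], [0, 0, 0, 0, 0, 0.01, 0]]}}

```text
t: 28.05
ee_pos: [418.1, 296.6, 9.8]
orientation: [0.001, -3.141, 0.002]
ft_force: [-2.5, -0.2, 1.8]
width: 23.6
grasp_force: 30.0
```

Request:
{"fn": "servo_tool", "kwargs": {"rows": [[0, 0, 0, 0, 0, 0.005, 0], [0, 0, 0, 0, 0, 0.007, 0], [0, 0, 0, 0, 0, 0.007, 0]]}}

```text
t: 28.42
ee_pos: [418.0, 296.6, 8.5]
orientation: [0.001, -3.141, 0.002]
ft_force: [-1.6, -0.1, 1.5]
width: 23.9
grasp_force: 30.0
```

Request:
{"fn": "servo_tool", "kwargs": {"rows": [[0, 0, 0, 0, 0, 0, 26], [0, 0, 0, 0, 0, 0, 34], [0, 0, 0, 0, 0, 0, 48], [0, 0, 0, 0, 0, 0, 48], [0, 0, 0, 0, 0, 0, 48], [0, 0, 0, 0, 0, -0.1, 48], [0, 0, 0, 0, 0, -0.25, 48], [0, 0, 0, 0, 0, -0.4, 48], [0, 0, 0, 0, 0, -0.55, 48], [0, 0, 0, 0, 0, -0.55, 48]]}}

```text
t: 29.68
ee_pos: [419.4, 297.7, 120.5]
orientation: [-0.001, 3.138, 0.002]
ft_force: [0.8, 0.6, 0.1]
width: 48.0
grasp_force: 0.0
```

Request:
{"fn": "servo_tool", "kwargs": {"rows": [[0, 0, 0, 0.1, 0, -0.1, 48], [0, 0, 0, 0.25, 0, -0.2, 48], [0, 0, 0, 0.25, 0, -0.2, 48], [0, 0, 0, 0.25, 0, -0.2, 48]]}}

```text
t: 30.18
ee_pos: [368.5, 296.8, 157.8]
orientation: [0.001, -3.141, 0.003]
ft_force: [0.3, -0.2, 0.1]
width: 47.9
grasp_force: 0.0
```

```bash
python3 - <<'E'
from h import *
im,d=snap('top');im2,d=snap('scene')
a=im[150:260,140:310,::-1];b=im2[100:200,330:430,::-1]
cv2.imwrite('pics/fin.png',np.hstack([cv2.resize(a,(510,330),interpolation=2),cv2.resize(b,(290,330),interpolation=2)]))
P,_,d=cloud('top');hsv=cv2.cvtColor(im,cv2.COLOR_RGB2HSV)
for lo in range(375,575,20):
    m=(d>0)&(P[...,2]>10)&(P[...,2]<60)&(abs(P[...,1]-297)<40)&(P[...,0]>lo)&(P[...,0]<lo+20);s=P[m]
    if len(s): print(lo,len(s),np.percentile(s[:,1],[5,95]).round(0),np.percentile(s[:,2],[10,50,90]).round(1))
print(st()['ft_force'],st()['grasp_force'],st()['t'])
E
```

```text
395 50 [282. 297.] [16.5 23.8 26.9]
415 60 [282. 303.] [17.2 24.6 27.8]
435 67 [282. 304.] [19.1 25.2 28.1]
455 50 [284. 303.] [21.  24.1 26.7]
475 43 [286. 303.] [20.  24.2 25.6]
495 43 [286. 302.] [21.7 23.9 26.2]
515 55 [284. 304.] [19.4 23.  25.1]
535 128 [268. 320.] [21.3 24.  26.7]
555 7 [293. 321.] [21.3 22.3 24.3]
[ 0.24270831 -0.56050423 -0.85509502] 0.0 30.275
```

View pics/fin.png

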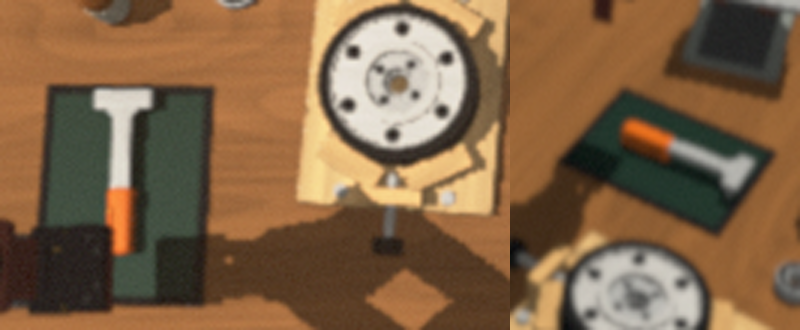

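The spanner lies flat on the mat (top about 24 mm high along its whole length) and is free. The ring's holes have swung clockwise, and the ring was pressed firmly against its stop. I'm handing in.

```bash
python3 -c "
from workcell import ctrl
print(ctrl.close_job())"
```

```text
the job is handed in; nothing more can be done
None
```

The ring is turned clockwise against its stop and the spanner lies flat on the mat, pins down and let go; the job was handed in at about 30 s, and no verdict came back.

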